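# Snap the slatted deck onto its drip tray

## Task

Clip the long slatted wooden deck onto the white drip tray: lift it by its bar handle, set its two large holes over the tray's two barbed posts, press it down until it has clicked home on both posts and lies level, and let go. Leave the short deck, which does not fit this tray, where it lies.

Things in the scene. Friction and masses are not known exactly. Their poses are not given: they have to be found in the camera images.
- deck_grip (a point): Centre of the bar handle of the long pale-wood slatted deck (loose, 0.09 kg, 156 x 70 x 10 mm). The bar runs along the deck's middle: 76 long, 14 wide, 12 mm high, its top 44 mm above the deck's underside; this point is 38 mm above it. Two through holes, 30 x 40 mm (x, y), lie on the centre line 55 mm either side of this point. x along deck and bar, z up. Either way round fits.
- tray: White drip tray fixed to the worktop, 186 x 90 mm, rim 14 mm high. Origin: centre of its underside; x along its length, z up. Two snap posts stand on x, 55 mm either side of the middle. Set down within 8 mm, the deck finds the posts and rests loose on the barbs, its bar's centre about 73 mm above this origin; pushed home, its bar's centre is 54 mm and its bar's top 60 mm above.
- post_tip (a point): Tip of one of the two equal snap posts, 54 mm above the worktop. It tapers from a fin 28 mm wide along the tray's y; two spring barbs spread to 37 mm along the tray's x 28 to 30 mm up, wider than the holes; a cross bar 16 mm high under each post carries the deck. About 10 to 20 N down on the middle of the deck's handle drives it past all barbs, which then hold it down.
- spare_grip (a point): Centre of the bar handle of the short slatted deck of the same wood (loose, 114 x 70 x 10 mm, bar 40 mm long, holes only 35 mm either side of this point). It does not fit this tray. This point is 38 mm above its underside; x along the bar.

How it is judged (in metres and radians):
At the end, for the whole second after the job is handed in: The long deck is clicked home on both posts: the centre of its bar handle less than 58.5 mm above the tray's underside and within 12 mm of the tray's middle, its length within 0.17 rad of the tray's, level within 0.06 rad (z of deck_grip in the frame of tray below 0.0585 m and horizontal distance between deck_grip and tray below 0.012 m and angle between the x axis of deck_grip and the x axis of tray, either way round below 0.17 rad and angle between deck_grip's own z axis and vertical below 0.06 rad); the robot touches nothing.
It fails at once if the short deck is moved more than 40 mm from where it lay (distance of spare_grip from where it was at the start of the episode above 0.04 m).
It also fails if it takes over 42 s, if anything falls off the work surface, if the arm or the gripper's body presses on something with over 40 N, if the wrist force passes 120 N, or if a joint passes its speed limit or range.

## Robot

A 6-joint arm with a two-finger parallel gripper is mounted at the origin on a cart in front of the work surface, level with it; the furniture and walls round the work are solid. World frame = base frame: x ahead of the robot, y to its left, z up, the work surface at z = 0. Lengths are in mm, angles in rad, forces in N, time in s.
With the tool pointing down it reaches from about 350 to 975 mm from the base axis. Payload 7.1 kg.
Tool frame: the origin (TCP) lies on the front face of the gripper's body, between the roots of the fingers; the fingertips stand 80 mm ahead of it and the grasp point (between the pads) lies 61 mm ahead of it; z points along the fingers, y is the line along which they close (so a half turn about z gives the same grasp; the last joint's range is limited). The gripper opens to 88 mm and grips with 3 to 60 N. Pads are 20 mm wide; open, the fingers measure 115 mm over their backs; the gripper's body (75 mm by 178 mm) begins 61 mm behind the grasp point.
Start: joints at [1.282, 0.423, 1.63, -0, 1.089, -0.019], TCP at [166.555, 602.383, 302.675] pointing down, gripper open.
Joint ranges: [-3, 3], [-0.9, 2.11], [0.09, 2.58], [-1.31, 4.45], [0.11, 2.69], [-2.54, 2.54]. Speed limits (rad/s): [2.39, 2.39, 3.01, 3.14, 3.14, 3.14].

## Interface

Orientations are given as a rotation vector (axis times angle).
In Python, from workcell import readout, vision, close_job gives the robot as it stands.
- The arm moves only by the tool servo_tool, never from a script. Its argument "plan" is a list that holds one entry, the list of rows, each a list of 7 numbers: the gripper command: -1 is fully open, 1 is shut, values between are in proportion, then the shift along the world's x, y, z in units of 40 mm (1.0 is 40 mm), then the turn, a rotation vector about the world's x, y, z in units of 5 degrees (1.0 is 5 degrees). A call has 1 to 5 rows; each row shifts and turns the commanded pose from where the row before left it; what a row does not reach is not made up. A row lasts 1/12 s, in which the tool goes at most 41.7 mm and 7.16 degrees, less where a joint would pass 70% of its speed; a pose out of reach is approached as far as the arm can. A call is refused whole if a number of a shift passes 1 or a number of a turn 1, either way. A call with a gripper value outside its range is refused whole. The fingers move at their own pace and stop on an object; the grip force is fixed at half the most. Time passes only in rows, so rows that do not move let the fingers close. It gives the time, the measured TCP pose, the force, the opening and the grip force at its end, in the units of the state.
- readout.get_obs(): the state, without advancing time (a new reading comes with each control period).
- vision.get_image(name): name is "side" or "top"; returns the picture (384x512x3 uint8, red, green, blue); there is no depth.
- vision.camera_params(name): a dict with "fx", "fy", "cx", "cy" (pixels), "D" ([k1, k2, p1, p2, k3] as OpenCV has them; the pictures are not rectified), "rvec" (rotation vector, rad) and "tvec" (3), from world to camera coordinates, as OpenCV has them. Camera axes: x right, y down, z forward; pixel columns grow to the right and rows downward; lengths in mm; the calibration is good to about 2 mm. A picture is of the moment at which its call begins. camera_params takes no time and is no camera call.
- close_job(): hands the job in; it is judged then, once.
The state is a dict: "t": time; "qpos": joint angles; "qvel": joint speeds; "joint_torque": joint torques, N m; "ee_pos": TCP position; "orientation": TCP orientation; "ft_force": force on the tool from outside, world axes, zero at the start; "moment": the same for the moment, N m; "width": finger opening in mm; "grasp_force": force on a finger pad.
Only numpy, scipy, OpenCV 4.12 (cv2) and the standard library are available. Lean on these libraries where they do the work, as an engineer would, in place of code of your own. Each camera call takes 0.05 s, during which the arm holds its last target. There are 200 camera calls.

## Working session

There is one attempt and no reset: what is moved stays moved. The work goes in short steps, Python scripts to look and compute and a tool call to move; the robot and the scene stay as the last step left them, time stands still between calls to the robot, and variables do not carry over. Pictures are saved under pics/ and viewed, at most 10 in all, crops included, and the job is handed in when it is done.

Besides the shell and the picture viewer there is one more tool, called after "Emit:" in YAML: its name, and indented under it one key for each argument. servo_tool: Moves the arm, as the interface text tells. Its arguments: {"type":"object","properties":{"plan":{"type":"array"}},"required":["plan"]}

```bash
ls; mkdir -p pics
cat > h.py <<'E'
import numpy as np, cv2
from workcell import readout, vision
def cam(n):
    p=vision.camera_params(n); K=np.array([[p['fx'],0,p['cx']],[0,p['fy'],p['cy']],[0,0,1.]])
    return K,np.array(p['D'],float),np.array(p['rvec'],float),np.array(p['tvec'],float)
def ray(n,uv):
    K,D,r,t=cam(n); R=cv2.Rodrigues(r)[0]
    q=cv2.undistortPoints(np.array(uv,float).reshape(-1,1,2),K,D).reshape(-1,2)
    return -R.T@t, np.c_[q,np.ones(len(q))]@R
def plane(n,uv,z):
    c,d=ray(n,uv); return c+d*((z-c[2])/d[:,2])[:,None]
def proj(n,X):
    K,D,r,t=cam(n); return cv2.projectPoints(np.array(X,float).reshape(-1,1,3),r,t,K,D)[0].reshape(-1,2)
def snap(n,f):
    im=vision.get_image(n); cv2.imwrite(f,im[:,:,::-1]); return im
E
python3 - <<'E'
from h import *
a=snap('top','pics/t0.png'); b=snap('side','pics/s0.png')
for n in('top','side'):
    c,d=ray(n,[[256,192]]); print(n,c.round(),d.round(2),cam(n)[0][0,0])
E
```

```text
pics
top [ 384.  -40. 1068.] [[ 0.11  0.   -0.99]] 478.51476797697217
side [ 520. -693.  588.] [[-0.03  0.79 -0.61]] 430.7012440199938
```

View pics/t0.png

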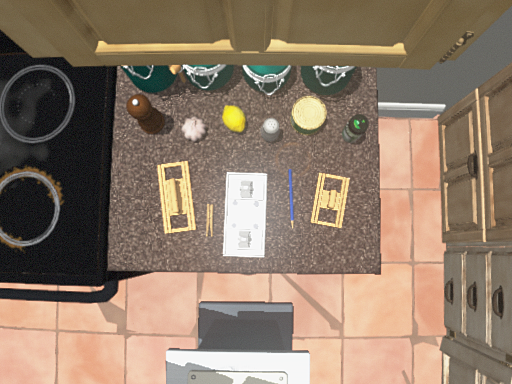

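View pics/s0.png

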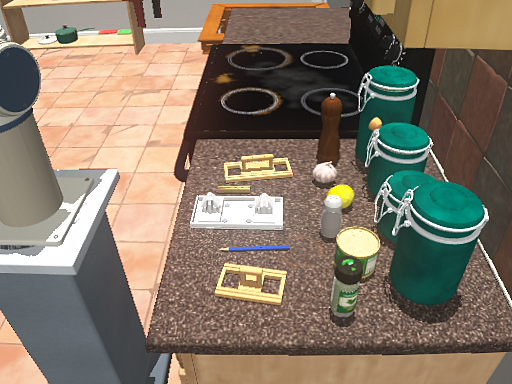

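The top view shows the long deck at about (176,197), the tray at (246,214) and the short deck at (330,200). The side view agrees: the long deck is at (258,168), the tray at (238,210), and the gap between them holds small sticks. Next I'll measure with masks.

Run:
```python
from h import *
im=cv2.imread('pics/t0.png'); hsv=cv2.cvtColor(im,cv2.COLOR_BGR2HSV)
def rect(m,x0,x1,y0,y1,z,nm):
    k=np.zeros_like(m); k[y0:y1,x0:x1]=m[y0:y1,x0:x1]
    cs,_=cv2.findContours(k,cv2.RETR_EXTERNAL,cv2.CHAIN_APPROX_NONE); c=max(cs,key=cv2.contourArea)
    P=plane('top',c.reshape(-1,2),z)[:,:2].astype(np.float32); r=cv2.minAreaRect(P); print(nm,r)
    return k
wood=cv2.inRange(hsv,(12,70,130),(35,255,255)); white=cv2.inRange(hsv,(0,0,170),(180,40,255))
rect(wood,150,202,150,240,10,'long'); rect(wood,305,355,165,235,10,'spare'); rect(white,215,275,165,262,14,'tray')
z=lambda x0,x1,y0,y1:cv2.resize(im[y0:y1,x0:x1],None,fx=6,fy=6,interpolation=cv2.INTER_CUBIC)
cv2.imwrite('pics/c0.png',z(150,275,160,260))
```

```text
long ((491.1006164550781, 141.55894470214844), (159.321044921875, 73.6876449584961), 8.709474563598633)
spare ((488.4690856933594, -202.69468688964844), (73.32560729980469, 117.3445816040039), 80.32329559326172)
tray ((454.06317138671875, -15.35906982421875), (96.58894348144531, 188.44097900390625), 88.73091888427734)
```

View pics/c0.png

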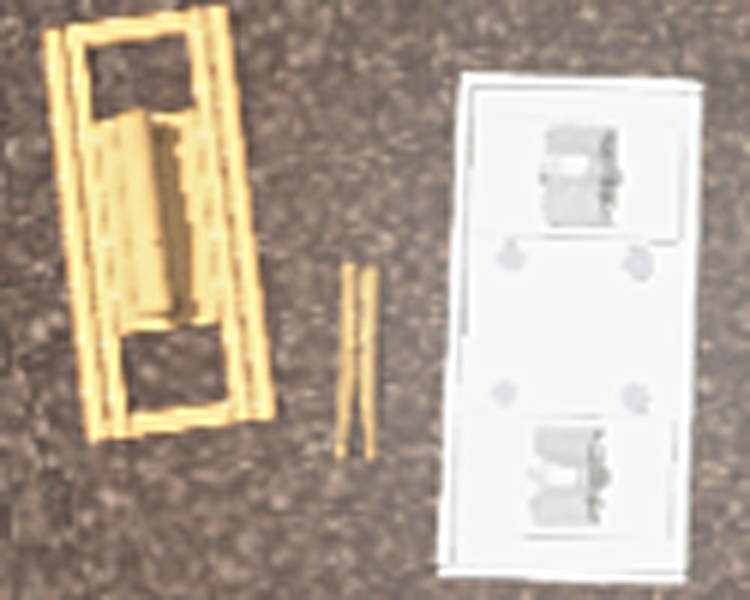

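The crop shows the long deck about 8.7° off world x with its bar in the middle. The tray is at about -1.5°, with its posts at crop (578,175) and (567,475). Now the pose numbers and a tray check from the post tips.

Run:
```python
from h import *
from scipy.spatial.transform import Rotation as Ro
o=readout.get_obs(); print(o['t'],o['ee_pos'],Ro.from_rotvec(o['orientation']).as_matrix().round(3),o['width'])
off=lambda p:np.array(p)/6+[149.6,159.6]
# post mid in crop, ~mid height 40; bar ends top z=44
P=plane('top',off([[578,175],[567,475]]),42); print('posts',P.round(1),P.mean(0).round(1),np.degrees(np.arctan2(*(P[0]-P[1])[[1,0]])))
B=plane('top',off([[135,115],[150,318]]),44); print('bar',B.round(1),B.mean(0))
```

```text
0.1 [166.46111326 602.02663174 301.99334674] [[-0.964  0.267 -0.   ]
 [ 0.267  0.964 -0.001]
 [ 0.    -0.001 -1.   ]] 87.89400351364395
posts [[506.6 -16.3  42. ]
 [398.9 -14.   42. ]] [452.8 -15.1  42. ] -1.23150447792774
bar [[526.2 144.4  44. ]
 [452.7 136.6  44. ]] [489.47436197 140.52920522  44.        ]
```

Emit:
servo_tool:
  plan:
    - [[-1,0.575,-0.82,0,0,0,0.5],[-1,0.575,-0.82,0,0,0,0.5],[-1,0.575,-0.82,0,0,0,0.5],[-1,0.575,-0.82,0,0,0,0.5],[-1,0.575,-0.82,0,0,0,0.5]]

```text
t: 0.52
ee_pos: [282.0, 436.6, 302.3]
orientation: [-0.077, -3.14, 0.001]
ft_force: [0.8, 0.4, 0.3]
width: 87.8
grasp_force: 0.0
```

Emit:
servo_tool:
  plan:
    - [[-1,0.575,-0.82,0,0,0,0.5],[-1,0.575,-0.82,0,0,0,0.5],[-1,0.575,-0.82,0,0,0,0.5],[-1,0.575,-0.82,0,0,0,0.5],[-1,0.575,-0.82,0,0,0,0.34]]

```text
t: 0.93
ee_pos: [397.1, 272.5, 302.6]
orientation: [0.243, -3.132, 0.0]
ft_force: [0.6, 0.7, 0.1]
width: 87.9
grasp_force: 0.0
```

Emit:
servo_tool:
  plan:
    - [[-1,0.575,-0.82,0,0,0,0],[-1,0.575,-0.82,0,0,0,0],[-1,0.575,-0.82,0,0,0,0],[-1,0.575,-0.82,0,0,0,0],[-1,0,0,0,0,0,0]]

```text
t: 1.35
ee_pos: [491.7, 138.6, 302.8]
orientation: [-0.232, 3.131, -0.002]
ft_force: [-0.7, -1.0, -0.1]
width: 87.4
grasp_force: 0.0
```

Emit:
servo_tool:
  plan:
    - [[-1,0,0.06,-1,0,0,0],[-1,0,0,-1,0,0,0],[-1,0,0,-1,0,0,0],[-1,0,0,-1,0,0,0],[-1,0,0,0,0,0,0]]

```text
t: 1.77
ee_pos: [483.8, 144.6, 135.5]
orientation: [0.238, -3.119, 0.004]
ft_force: [-1.3, -1.0, -0.6]
width: 87.9
grasp_force: 0.0
```

Run:
```python
from h import *
b=snap('side','pics/s1.png'); cv2.imwrite('pics/s1c.png',cv2.resize(b[60:260,150:400,::-1],None,fx=3,fy=3))
print(readout.get_obs()['ee_pos'])
print(proj('side',[[490.5,141,44],[490.5,141,99]]))
```

```text
[485.58649548 145.10751505 139.07146534]
[[256.8410173  155.37326387]
 [256.38263903 134.64781627]]
```

View pics/s1c.png

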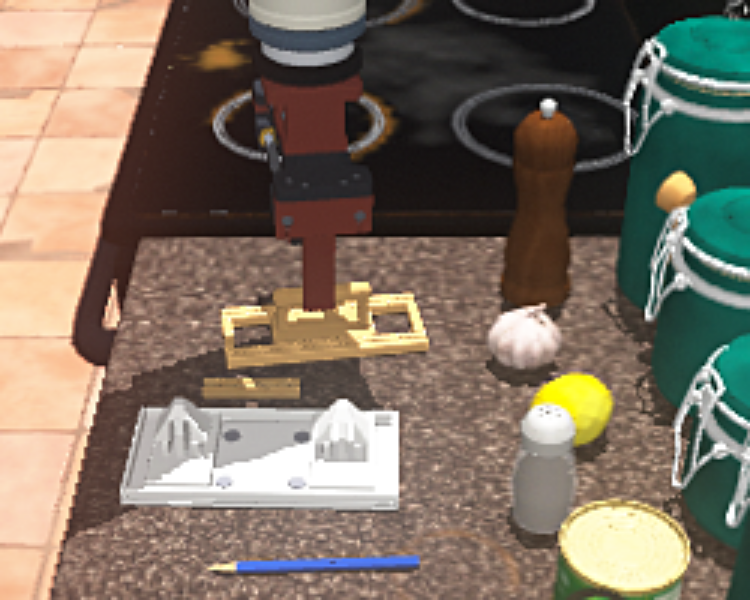

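The side crop shows the gripper straddling the handle at crop (320,300), with both barbed posts clear. Closing in.

Emit:
servo_tool:
  plan:
    - [[-1,0.05,-0.1,-0.55,0,0,0],[-1,0,0,-0.52,0,0,0],[-1,0,0,0,0,0,0],[-1,0,0,0,0,0,0],[1,0,0,0,0,0,0]]

```text
t: 2.23
ee_pos: [491.7, 142.1, 102.3]
orientation: [-0.24, 3.129, 0.001]
ft_force: [-0.7, -0.2, 0.7]
width: 84.3
grasp_force: 0.0
```

Emit:
servo_tool:
  plan:
    - [[1,0,0,0,0,0,0],[1,0,0,0,0,0,0],[1,0,0,0,0,0,0],[1,0,0,0,0,0,0],[1,0,0,0,0,0,0]]

```text
t: 2.65
ee_pos: [490.7, 141.6, 100.2]
orientation: [-0.239, 3.132, 0.0]
ft_force: [0.2, -0.6, -0.9]
width: 51.0
grasp_force: 0.0
```

Emit:
servo_tool:
  plan:
    - [[1,0,0,0,0,0,0],[1,0,0,0,0,0,0],[1,0,0,0,0,0,0],[1,0,0,0,0,0,0],[1,0,0,0,0,0,0]]

```text
t: 3.07
ee_pos: [490.5, 141.6, 99.8]
orientation: [0.239, -3.132, 0.0]
ft_force: [-0.3, 0.2, 0.2]
width: 18.3
grasp_force: 0.0
```

Emit:
servo_tool:
  plan:
    - [[1,0,0,0,0,0,0],[1,0,0,0,0,0,0],[1,0,0,0,0,0,0],[1,0,0,0.2,0,0,0],[1,0,0,0.4,0,0,0]]

```text
t: 3.48
ee_pos: [489.4, 141.3, 123.1]
orientation: [0.239, -3.129, 0.001]
ft_force: [-0.4, -0.0, -1.7]
width: 13.7
grasp_force: 30.0
```

Emit:
servo_tool:
  plan:
    - [[1,0,0,0.9,0,0,0],[1,0,0,0.9,0,0,0],[1,-0.18,-0.78,0.1,0,0,-0.4],[1,-0.18,-0.78,0,0,0,-0.4],[1,-0.18,-0.78,0,0,0,-0.4]]

```text
t: 3.9
ee_pos: [468.9, 47.4, 201.4]
orientation: [-0.075, 3.138, 0.0]
ft_force: [0.7, -0.4, -1.2]
width: 14.0
grasp_force: 30.0
```

Emit:
servo_tool:
  plan:
    - [[1,-0.18,-0.78,0,0,0,-0.4],[1,-0.18,-0.78,0,0,0,-0.4],[1,0,0,0,0,0,0],[1,0,0,0,0,0,0],[1,0,0,0,0,0,0]]

```text
t: 4.32
ee_pos: [454.8, -14.3, 200.3]
orientation: [0.035, 3.141, 0.0]
ft_force: [0.2, 0.0, -0.9]
width: 13.9
grasp_force: 30.0
```

Emit:
servo_tool:
  plan:
    - [[1,0,0,-0.5,0,0,0],[1,0,0,-0.3,0,0,0],[1,0,0,0,0,0,0],[1,0,0,0,0,0,0],[1,0,0,0,0,0,0]]

```text
t: 4.73
ee_pos: [455.0, -13.7, 168.3]
orientation: [0.032, 3.141, 0.0]
ft_force: [0.2, 0.0, -1.1]
width: 13.6
grasp_force: 30.0
```

Run:
```python
from h import *
b=snap('side','pics/s2.png'); a=snap('top','pics/t2.png')
o=readout.get_obs();print(o['ee_pos'],o['orientation'])
f=lambda im,x0,x1,y0,y1:cv2.resize(im[y0:y1,x0:x1,::-1],None,fx=4,fy=4,interpolation=cv2.INTER_CUBIC)
cv2.imwrite('pics/c2.png',np.hstack([f(b,170,310,110,240),f(a,215,275,150,280)[:520]]))
```

```text
[455.11365589 -13.99245726 168.55281824] [ 3.30780057e-02  3.14018280e+00 -8.20019975e-05]
```

View pics/c2.png

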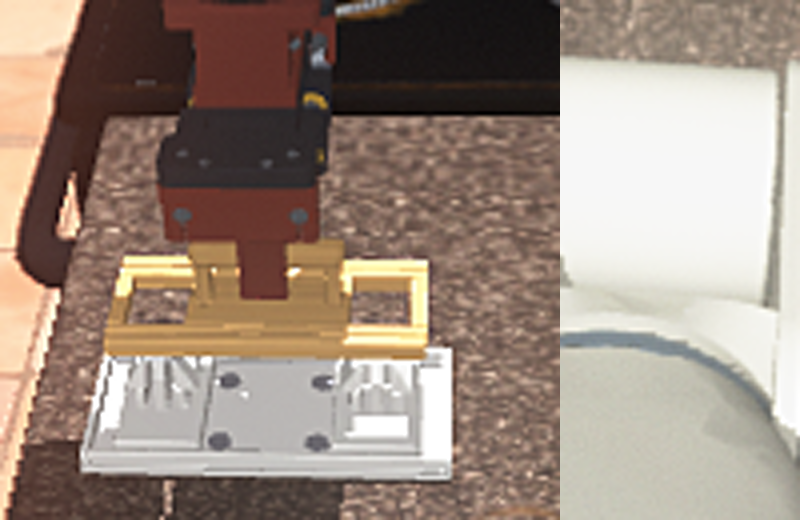

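The side crop shows the deck level over the tray, still in the grip, with its near bottom corners at crop (106,357) and (427,357). The tray's near bottom corners are at (82,472) and (452,478), and the arm hides the top view. I'll check the offset by casting these onto planes.

Run:
```python
from h import *
s=lambda p:np.array(p)/4+[169.6,109.6]
D=plane('side',s([[106,357],[427,357]]),168.5-99); T=plane('side',s([[82,472],[452,478]]),0)
print(D.round(1),T.round(1)); 
a=np.radians(-1.25); n=np.array([-np.sin(a),np.cos(a)])
print('deck c',D.mean(0)[:2]+35*n,'tray c',T.mean(0)[:2]+45*n)
```

```text
[[378.1 -50.2  69.5]
 [532.7 -50.2  69.5]] [[359.3 -56.5   0. ]
 [545.7 -60.2   0. ]]
deck c [456.17816893 -15.19426431] tray c [453.49132216 -13.38351663]
```

Emit:
servo_tool:
  plan:
    - [[1,-0.05,0,-0.2,0,0,0],[1,0,0,-0.3,0,0,0],[1,0,0,-0.2,0,0,0],[1,0,0,-0.15,0,0,0],[1,0,0,0,0,0,0]]

```text
t: 5.25
ee_pos: [452.6, -14.4, 133.0]
orientation: [-0.035, -3.141, -0.0]
ft_force: [1.0, -0.4, 0.6]
width: 13.5
grasp_force: 30.0
```

Emit:
servo_tool:
  plan:
    - [[1,0,0,-0.05,0,0,0],[1,0,0,-0.05,0,0,0],[1,0,0,0,0,0,0],[1,0,0,0,0,0,0],[1,0,0,0,0,0,0]]

```text
t: 5.67
ee_pos: [452.9, -14.5, 130.3]
orientation: [0.035, 3.14, -0.0]
ft_force: [-0.3, -0.0, 5.3]
width: 13.6
grasp_force: 30.0
```

Contact is at the barbs. I'll press on while still gripping.

Emit:
servo_tool:
  plan:
    - [[1,0,0,-0.1,0,0,0],[1,0,0,-0.1,0,0,0],[1,0,0,-0.05,0,0,0],[1,0,0,0,0,0,0],[1,0,0,0,0,0,0]]

```text
t: 6.08
ee_pos: [452.6, -14.4, 119.6]
orientation: [-0.035, -3.141, -0.0]
ft_force: [1.1, -0.9, -4.0]
width: 13.8
grasp_force: 30.0
```

Emit:
servo_tool:
  plan:
    - [[1,0,0,-0.1,0,0,0],[1,0,0,-0.05,0,0,0],[1,0,0,0,0,0,0],[1,0,0,0,0,0,0],[1,0,0,0,0,0,0]]

```text
t: 6.5
ee_pos: [453.1, -14.4, 114.9]
orientation: [0.035, 3.14, -0.0]
ft_force: [-2.3, 0.5, 20.5]
width: 13.9
grasp_force: 30.0
```

Force fell on the snap and then rose to 20 N at the expected home height. Releasing and rising.

Emit:
servo_tool:
  plan:
    - [[1,0,0,0.05,0,0,0],[-1,0,0,0,0,0,0],[-1,0,0,0,0,0,0],[-1,0,0,0,0,0,0],[-1,0,0,0,0,0,0]]

```text
t: 6.92
ee_pos: [452.3, -14.4, 115.5]
orientation: [-0.034, -3.141, -0.0]
ft_force: [-0.6, -0.5, -0.0]
width: 37.3
grasp_force: 0.0
```

Emit:
servo_tool:
  plan:
    - [[-1,0,0,0,0,0,0],[-1,0,0,0,0,0,0],[-1,0,0,0,0,0,0],[-1,0,0,0,0,0,0],[-1,0,0,0,0,0,0]]

```text
t: 7.33
ee_pos: [452.6, -14.4, 115.8]
orientation: [0.034, 3.141, -0.0]
ft_force: [0.0, -0.4, 0.2]
width: 70.2
grasp_force: 0.0
```

Emit:
servo_tool:
  plan:
    - [[-1,0,0,0.4,0,0,0],[-1,0,0,0.8,0,0,0],[-1,0,0,1,0,0,0],[-1,0,0,0.5,0,0,0],[-1,0,0,0,0,0,0]]

```text
t: 7.75
ee_pos: [454.8, -14.5, 227.9]
orientation: [0.034, 3.134, -0.001]
ft_force: [-0.0, 0.5, 0.7]
width: 87.6
grasp_force: 0.0
```

Run:
```python
from h import *
b=snap('side','pics/s3.png'); o=readout.get_obs();print(o['t'],o['ee_pos'],o['width'])
cv2.imwrite('pics/c3.png',cv2.resize(b[140:240,170:310,::-1],None,fx=5,fy=5,interpolation=cv2.INTER_CUBIC))
```

```text
7.8 [453.74139693 -14.47732305 225.85616803] 87.50231518740716
```

View pics/c3.png

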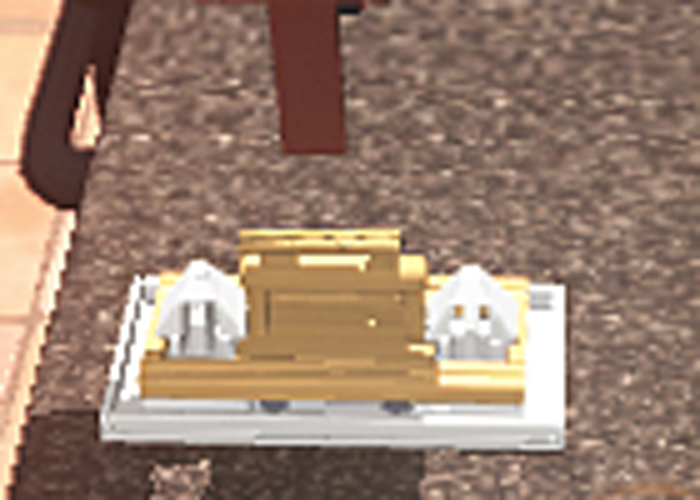

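The crop shows the deck seated, with both posts and barbs above it, its lower edge running from (142,398) to (523,403) and the gripper clear. A quick height and level check from that edge comes next.

Run:
```python
from h import *
c,d=ray('side',np.array([[142,398],[523,403],[240,240],[400,240]])/5+[169.6,139.6])
a=np.radians(-1.25)
for i,(dx,dy) in enumerate([(-78,-35),(78,-35),(-38,0),(38,0)]):
    y=-14.5+dx*np.sin(a)+dy*np.cos(a); print((c+d[i]*(y-c[1])/d[i][1]).round(1))
```

```text
[375.8 -47.8  15. ]
[528.9 -51.2  15.7]
[416.3 -13.7  68.8]
[480.2 -15.3  70. ]
```

```bash
python3 -c "
from workcell import close_job
print(close_job())"
```

```text
the job is handed in; nothing more can be done
None
```

The job is handed in: the long deck is clicked home on both posts, its underside measured about 15–16 mm up at both ends (16 mm is home), the gripper is clear, and the short deck was never touched. The robot's clock read 7.8 s at my last reading; the hand-in call returned no verdict.

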